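Spread the retaining ring over the axle stub

ROBOT

A 6-joint arm with a two-finger parallel gripper is mounted at the origin on the work surface. World frame = base frame: x ahead of the robot, y to its left, z up, the work surface at z = 0. Lengths are in m, angles in degrees, forces in N, time in s.
With the tool pointing down it reaches from about 0.375 to 0.75 m from the base axis. Payload 9 kg.
Tool frame: the origin (TCP) lies where the fingers leave the gripper's body, on its centre line; the fingertips stand 73 mm ahead of it and the grasp point (between the pads) lies 54 mm ahead of it (robot.tip_reach is the distance from the TCP to the fingertips, in m); z points along the fingers, y is the direction in which the jaws open and shut (so a half turn about z gives the same grasp; the last joint's range is limited). The gripper opens to 85 mm and grips with 20 to 120 N. Pads are 22 mm wide; open, the fingers measure 114 mm over their backs; the gripper's body (76 mm by 85 mm) begins 54 mm behind the grasp point. The pads swing forward as they close: fully open they stand 13 mm farther back than shut.
Start: joints at [-83.749, 5.964, 5.575, 89.605, 0, 77.527], TCP at [0.193, -0.568, 0.304] pointing down, gripper open.
Joint ranges: [-171.21, 171.21], [-48.23, 106.86], [-62.78, 66.21], [-105.2, 120.99], [-86.42, 89.51], [-180, 180]. Speed limits (degrees/s): [127.2, 127.2, 147.25, 180, 180, 180].

INTERFACE

Orientations are given as [roll, pitch, yaw] about the fixed x, y, z axes, in that order (R = Rz(yaw) Ry(pitch) Rx(roll)).
In Python, from plant import robot gives the robot as it stands. Calls block until the motion is done:
- robot.move_pose(position, orientation): joint-space move of the TCP to a pose.
- robot.line_to(position, vel=0.15, rotation=None, guard=None): straight line of the TCP; rotation=None keeps the orientation; vel is the mean speed in m/s. With guard (N) it stops when the force on the tool has changed by that much, and returns True; else False.
- robot.goto_joints(angles): joint-space move.
- robot.set_gripper(opening): finger opening in m; the grip force is fixed at half the most; returns when the fingers have stopped.
- robot.pause(seconds).
- robot.ik(position, orientation): joint angles nearest the present ones, or None.
- robot.observe(): the state.
- robot.grab_frame(name): name is "scene" or "top"; returns the picture (420x560x3 uint8, blue, green, red); there is no depth.
- robot.get_calibration(name): a dict with "vertical_fov" (degrees; the focal length in pixels is half the picture's height over the tangent of half this angle, whatever the lens; pixels are square), "cx", "cy" (the principal point, pixels), "rvec" (rotation vector, rad) and "tvec" (3), from world to camera coordinates, as OpenCV has them. Camera axes: x right, y down, z forward; pixel columns grow to the right and rows downward; lengths in m; the calibration is good to about 2 mm. A picture is of the moment at which its call begins. get_calibration takes no time and is no camera call.
A pose or a line that the arm cannot do raises robot.IKError and nothing moves.
- robot.job_done(): hands the job in, once; it reports no verdict.
The state is a dict: "time": time; "q": joint angles; "qvel": joint speeds; "joint_torque": joint torques, N m; "tool_pos": TCP position; "tcp_rot": TCP orientation; "ft_force": force on the tool from outside, world axes, zero at the start; "torque": the same for the moment, N m; "gripper_width": finger opening in m.
Only numpy, scipy, OpenCV 4.12 (cv2) and the standard library are available. Lean on these libraries where they do the work, as an engineer would, in place of code of your own. Each camera call takes 0.05 s, during which the arm holds its last target. There are 200 camera calls.

TASK

Lift the dust cap off the gear unit's axle stub and set it down on the bench. Then take the ring pliers out of their stand by the handles, squeeze the handles to spread the snap ring on the tips, bring the spread ring over the end of the axle and slide it down level with the groove, centred on the axle. Finish while holding it there, still spread and not forced against the axle; do not drop anything and leave the other things on the bench where they lie.

Things in the scene. Friction and masses are not known exactly. Their poses are not given: they have to be found in the camera images.
- gear: gear unit fixed to the bench: grey box 104 x 104 mm, 52 mm high, with ribs on two sides and a round flange (84 mm across, its top 60 mm above the bench) from which a steel axle stub, 30 mm in diameter, points straight up. Origin: centre of the underside, on the bench; z up along the axle
- groove (a point): point on the axle's centre line at mid height of its ring groove, 80 mm above the bench. The groove is 9 mm tall and 26 mm in diameter
- axle_end (a point): centre of the axle's upper end face, 105 mm above the bench (25 mm above the groove's middle)
- cap: loose grey plastic dust cap, a cup turned upside down over the axle stub, its rim resting on the flange: outside 45 mm across, 52 mm high, inside 39 mm across and 48 mm deep, with a round knob 22 mm across and 22 mm tall on top; 60 g. Origin: centre of the open rim (60 mm above the bench at the start); z up through the knob. It must rise 45 mm to clear the axle
- cap_knob (a point): middle of the knob on the cap, 63 mm above the cap's rim
- stand: pliers stand fixed to the bench: base plate 130 x 110 x 8 mm with two aluminium posts (30 x 12 mm, tops 80 mm above the bench, centres 32 mm either side along y) on which the pliers' block rests loosely. Origin: under the midpoint between the posts, on the bench
- block_foot (a point): parallel-action ring pliers upright on the stand, tips down, about 220 g: dark steel block 22 x 78 x 20 mm (x, y, z), two upright grey handles rising 66 mm above it (each 14 mm wide in x, 8 mm thick, 52 mm over their outer faces when released), two thin steel tips hanging 47 mm below its middle. This point: centre of the block's underside; z up, x towards the side where the ring sticks out
- grip_point (a point): point midway between the handles, 56 mm above the block's underside, the place to squeeze (between 40 and 75 mm above the underside is good). Fingers close along the pliers' y
- ring_centre (a point): steel snap ring, C shape, 4 mm thick, 26 g, its ends hooked on the pliers' tips and kept there by its own spring; nearly level (its far side sags up to 5 mm), about 42 mm below the block's underside. This point: mid thickness, centre of the ring when spread (21 mm from the tips along the pliers' x; 22 mm when not). z up, x away from the pliers. Released too narrow for the axle; fully spread 35 mm inside, 44 mm outside
- ring: the snap ring again: the frame of its one arm (on the pliers' -y side); use ring_centre instead, which is the same point at the start
- pliers_block (a joint): travel of one handle, m: 0 released, 0.0095 squeezed to the stop (then 33 mm over the outer faces); the other handle is coupled to it. Pushing the handles together along the pliers' y moves the tips apart by as much; springs open them again. Holding them at the stop takes about 15 N on each handle
- pliers: the pliers again: the frame of one of their handles, with its origin at block_foot while released; squeezing shifts it 9.5 mm along y. Use block_foot and grip_point instead
- ring_back (a joint): opening of one arm of the snap ring, rad: 0 on the released pliers, about 0.22 fully spread
- ring_arm (a joint): the same for the other arm of the snap ring
- ratchet: loose spanner 170 mm long lying on the bench; to be left alone
- plug: loose grey plastic plug housing, 50 x 30 x 28 mm; to be left alone
- contactor: loose black switch block, 70 x 45 x 70 mm; to be left alone
Mind the look-alikes: they are no part of the job. What is shaped like the pliers but green, turquoise or white is not meant.

How it is judged:
By the outcome, as a careful person would: the job done as asked, in the order asked, and still so for the second after the job is handed in, while the arm keeps its last pose, push and grip.
It also fails if it takes over 58 s, if anything falls off the work surface, if the arm or the gripper's body presses on something with over 40 N, if the wrist force passes 120 N, or if a joint passes its speed limit or range.

## Working session

There is one attempt and no reset: what is moved stays moved. The work goes in short steps, each a Python script; the robot and the scene stay as the last script left them, time stands still between calls to the robot, and variables do not carry over. Pictures are saved under pics/ and viewed, about 8 in all and at most 12, crops included, and the job is handed in when it is done.

```bash
ls; mkdir -p pics
python3 - <<'E'
from plant import robot
import cv2,numpy as np
for n in("scene","top"):
    f=robot.grab_frame(n); cv2.imwrite(f"pics/{n}0.png",f)
    c=robot.get_calibration(n); R=cv2.Rodrigues(np.array(c["rvec"],float))[0]
    print(n,c,"pos",-R.T@np.array(c["tvec"]).ravel())
print(robot.observe())
a=cv2.imread("pics/scene0.png");b=cv2.imread("pics/top0.png")
E
```

```text
pics
scene {'vertical_fov': 45.04127324266083, 'cx': 278.0274782024918, 'cy': 208.28921118843317, 'rvec': array([ 2.22478495,  0.89941231, -0.36829976]), 'tvec': array([-0.4398584 , -0.21794981,  1.88844752])} pos [ 1.34334461 -0.75296302  1.19820011]
top {'vertical_fov': 55.99396198749299, 'cx': 270.9026170442746, 'cy': 212.06154268074692, 'rvec': array([ 2.16551136, -2.16104089,  0.06536115]), 'tvec': array([0.01879253, 0.61339635, 0.94140418])} pos [ 0.52839204 -0.00661056  0.99177025]
{'time': 0.1, 'q': array([-8.37475269e+01,  5.99568877e+00,  5.53080446e+00,  8.96037464e+01,
       -8.85616803e-04,  7.75261935e+01]), 'qvel': array([-0.10354692, -0.08704777,  0.0954189 ,  0.05292204,  0.12139778,
        0.07519468]), 'joint_torque': array([ 7.86728750e-03, -5.58210897e+01,  5.04719460e+01,  1.29546644e-02,
       -2.84598027e-04, -5.06741614e-06]), 'tool_pos': array([ 0.19260521, -0.56802141,  0.30318818]), 'tcp_rot': array([-1.79932798e+02, -1.39590497e-02,  1.87262720e+01]), 'ft_force': array([-1.21214686,  0.95505642,  0.19996219]), 'torque': array([-0.01976789,  0.03939828,  0.01786805]), 'gripper_width': 0.08518458088274003}
```

View pics/scene0.png

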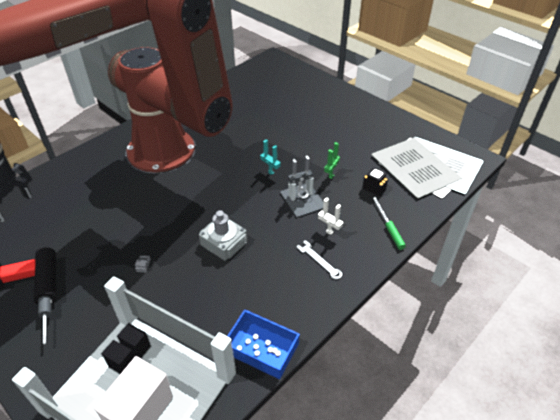

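View pics/top0.png

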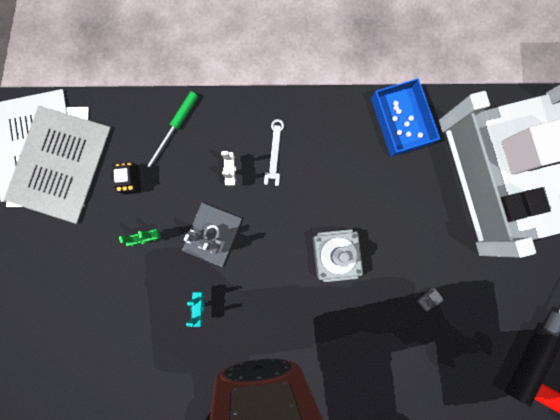

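The scene view shows the gear unit with its cap at about (222,230). The grey pliers on the stand are at about (302,185), with look-alikes in turquoise (270,157), green (332,160) and white (330,218). In the top view the gear is at (338,256) and the stand at (212,235). The grey pliers on the stand match the description, so I'll confirm them in an enlarged crop.

Run:
```python
import cv2,numpy as np
a=cv2.imread("pics/scene0.png");b=cv2.imread("pics/top0.png")
def c(im,u,v,w,h,s): return cv2.resize(im[v:v+h,u:u+w],None,fx=s,fy=s,interpolation=cv2.INTER_CUBIC)
o=np.vstack([np.hstack([c(a,270,150,66,50,6),c(b,175,200,66,50,6)]),np.hstack([c(a,190,205,66,50,6),c(b,305,228,66,50,6)])])
o=np.clip(o.astype(float)*1.5,0,255).astype(np.uint8)
cv2.imwrite("pics/crop1.png",o);print(o.shape)
```

```text
(600, 792, 3)
```

View pics/crop1.png

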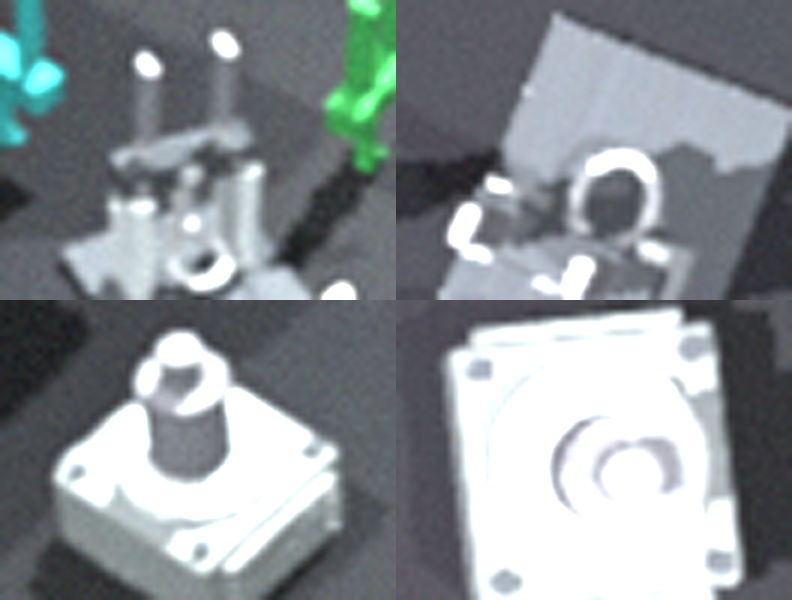

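```bash
cat > h.py <<'E'
import cv2,numpy as np
def cam(c):
    R=cv2.Rodrigues(np.array(c["rvec"],float))[0]; t=np.array(c["tvec"],float).ravel()
    f=210/np.tan(np.radians(c["vertical_fov"]/2)); return R,t,f,c["cx"],c["cy"]
def ray(c,p):
    R,t,f,cx,cy=cam(c); d=R.T@np.array([(p[0]-cx)/f,(p[1]-cy)/f,1]); return -R.T@t,d/np.linalg.norm(d)
def plane(c,p,z):
    o,d=ray(c,p); return o+d*(z-o[2])/d[2]
def tri(c1,p1,c2,p2):
    o1,d1=ray(c1,p1);o2,d2=ray(c2,p2)
    s=np.linalg.lstsq(np.c_[d1,-d2],o2-o1,rcond=None)[0]
    a,b=o1+s[0]*d1,o2+s[1]*d2; return (a+b)/2,np.linalg.norm(a-b)
def proj(c,P):
    R,t,f,cx,cy=cam(c); q=R@np.asarray(P)+t; return q[0]/q[2]*f+cx,q[1]/q[2]*f+cy
def blobs(im,x0,y0,w,h,th):
    g=im[y0:y0+h,x0:x0+w].max(2); n,l,s,c=cv2.connectedComponentsWithStats((g>th).astype(np.uint8))
    return [(c[i][0]+x0,c[i][1]+y0,s[i][4]) for i in range(1,n) if s[i][4]>3]
E
python3 - <<'E'
from h import *
from plant import robot
S,T=[robot.get_calibration(n) for n in("scene","top")]
a=cv2.imread("pics/scene0.png");b=cv2.imread("pics/top0.png")
pr=lambda n,r:print(n,np.round(r[0],4),"gap",round(r[1],4))
for th in(130,150,170):
  print(th,np.round(blobs(a,285,150,30,18,th),1).tolist(),np.round(blobs(b,180,228,35,26,th),1).tolist())
pr("h+y",tri(S,(307.3,157.3),T,(186.2,237)));pr("h-y",tri(S,(294.5,160.8),T,(205.3,245.8)))
pr("knobtop",tri(S,(220,213),T,(344.8,257.2)))
pr("captop",tri(S,(220.3,218.2),T,(341.2,256.5)))
# ring centre top view / scene view
pr("ring",tri(S,(303.8,193.5),T,(211.5,232.5)))
# base plate corners top (z=.008), gear box bolts (z=.052)
for p in[(201.5,202.5),(241,218.5),(222,267),(181.5,249)]: print("plate",np.round(plane(T,p,.008),4))
P=[plane(T,(305+(u-396)/6,228+(v-300)/6),.052) for u,v in[(480,370),(693,348),(719,560),(505,581)]]
print("bolts",np.round(P,4),np.mean(P,0))
P=[plane(S,(190+u/6,205+(v-300)/6),.052) for u,v in[(76,471),(312,451),(199,551)]]
print("bolts",np.round(P,4),(P[0]+P[1])/2)
E
```

```text
130 [[307.0, 157.0, 17.0], [294.2, 160.4, 12.0]] [[191.8, 230.5, 13.0], [205.8, 230.0, 20.0], [196.2, 246.2, 254.0]]
150 [[307.1, 157.0, 16.0], [294.2, 160.5, 11.0]] [[206.1, 229.5, 12.0], [191.5, 230.5, 8.0], [186.6, 238.7, 41.0], [203.1, 246.2, 40.0], [210.6, 251.8, 5.0]]
170 [[307.2, 157.1, 10.0], [294.0, 160.5, 10.0]] [[191.7, 230.4, 7.0], [186.6, 238.4, 36.0], [203.4, 246.2, 38.0]]
h+y [0.5495 0.1957 0.1648] gap 0.0034
h-y [0.5314 0.1552 0.1644] gap 0.004
knobtop [ 0.5087 -0.14    0.1336] gap 0.0057
captop [ 0.5079 -0.1377  0.1089] gap 0.0009
ring [0.5648 0.1666 0.0359] gap 0.0066
plate [0.6391 0.1955 0.008 ]
plate [0.5988 0.0954 0.008 ]
plate [0.4782 0.1414 0.008 ]
plate [0.5223 0.2435 0.008 ]
bolts [[ 0.5457 -0.0947  0.052 ]
 [ 0.5546 -0.1784  0.052 ]
 [ 0.4719 -0.1873  0.052 ]
 [ 0.4633 -0.1039  0.052 ]] [ 0.50886527 -0.14106502  0.052     ]
bolts [[ 0.474  -0.1842  0.052 ]
 [ 0.5496 -0.0926  0.052 ]
 [ 0.5578 -0.1761  0.052 ]] [ 0.51182156 -0.13838916  0.052     ]
```

The measurements agree with the text. The handle tops are 44.4 mm apart at z 0.165 (expected 44 and 0.166), the knob top is near 0.134, and the gear is at about (0.509, -0.140). The pliers' yaw is about -23°. I'll start with the cap.

Run:
```python
from h import *
from plant import robot
print(robot.tip_reach)
O=[180,0,157]
def st(n):
    s=robot.observe(); print(n,round(s["time"],2),np.round(s["tool_pos"],4),np.round(s["ft_force"],1),round(s["gripper_width"],4))
robot.move_pose([.509,-.140,.25],O); st("above")
print(robot.line_to([.509,-.140,.190],vel=.08,guard=8)); st("down")
cv2.imwrite("pics/s1.png",robot.grab_frame("scene"))
robot.set_gripper(0.0); st("closed")
robot.line_to([.509,-.140,.275],vel=.06); st("up")
a=robot.grab_frame("scene");b=robot.grab_frame("top");cv2.imwrite("pics/s2.png",a);cv2.imwrite("pics/t2.png",b)
o=np.hstack([cv2.resize(a[110:270,150:290],None,fx=2.8,fy=2.8),cv2.resize(b[200:360,270:410],None,fx=2.8,fy=2.8)])
cv2.imwrite("pics/c2.png",o);print(o.shape)
```

```text
0.0726
above 2.03 [ 0.509  -0.1407  0.2501] [-0.4  0.   0.8] 0.0856
False
down 2.93 [ 0.5092 -0.1401  0.1905] [-0.3  0.5  0.2] 0.0853
closed 3.6 [ 0.5091 -0.1401  0.1903] [-1.9 -0.1  2.2] 0.0196
up 5.17 [ 0.5089 -0.1399  0.2746] [-0.  -0.1 -0.4] 0.0198
(448, 784, 3)
```

View pics/c2.png

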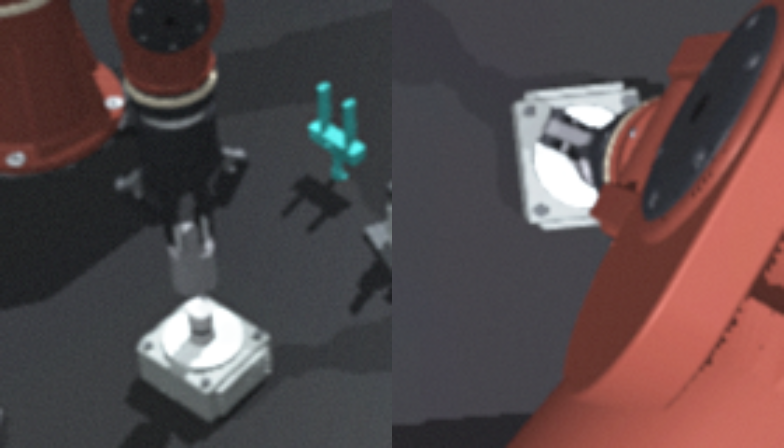

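The left half shows the cap in the jaws, clear above the bare axle stub at crop (200,320). Next I'll set it down and look at the axle with the arm out of the way.

Run:
```python
from h import *
from plant import robot
O=[180,0,157]
def st(n):
    s=robot.observe(); print(n,round(s["time"],2),np.round(s["tool_pos"],4),np.round(s["ft_force"],1),round(s["gripper_width"],4))
robot.line_to([.45,.0,.275],vel=.15); 
robot.line_to([.45,.0,.145],vel=.12,guard=10); st("low")
print(robot.line_to([.45,.0,.127],vel=.02,guard=4)); st("touch")
robot.set_gripper(0.085); st("open")
robot.line_to([.45,.0,.27],vel=.15)
robot.move_pose([.5405,.1755,.27],O); st("above pliers")
a=robot.grab_frame("scene");b=robot.grab_frame("top");cv2.imwrite("pics/s3.png",a);cv2.imwrite("pics/t3.png",b)
c=lambda im,u,v,w,h:cv2.resize(im[v:v+h,u:u+w],None,fx=6,fy=6,interpolation=cv2.INTER_CUBIC)
o=np.vstack([np.hstack([c(a,190,205,66,50),c(b,305,228,66,50)]),np.hstack([c(a,270,150,66,50),c(a,200,165,66,50)])])
cv2.imwrite("pics/c3.png",o)
```

```text
low 7.67 [ 4.505e-01 -1.000e-04  1.458e-01] [-0.2 -0.4 -0.1] 0.0195
True
touch 8.38 [ 0.4499 -0.      0.1301] [-1.3 -0.7  5.3] 0.0193
open 9.03 [4.495e-01 1.000e-04 1.296e-01] [-0.5 -0.5 -0.4] 0.0854
above pliers 10.92 [0.5401 0.1753 0.2693] [ 0.3  0.4 -0.4] 0.0853
```

View pics/c3.png

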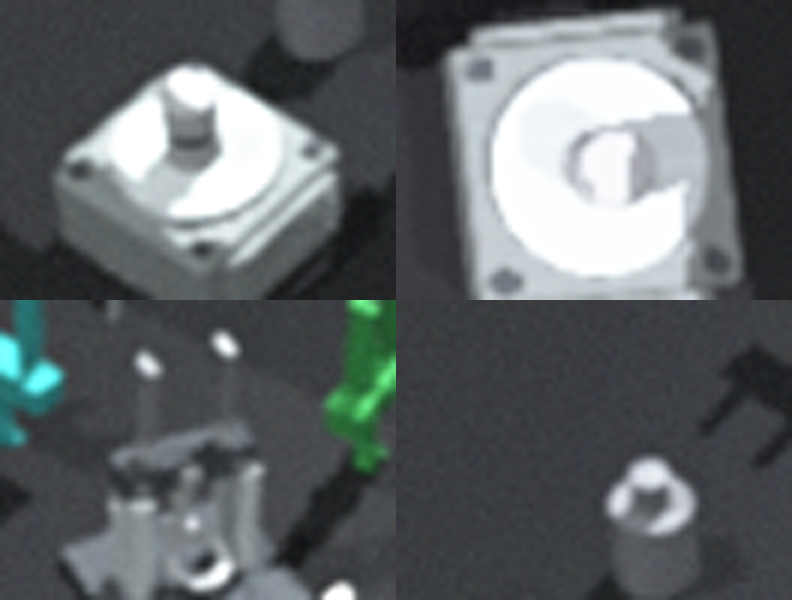

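The cap stands upright on the bench. The axle end face is at about scene (221.5,219.7) and top (341,256). Now the pliers.

Run:
```python
from h import *
from plant import robot
S,T=[robot.get_calibration(n) for n in("scene","top")]
r=tri(S,(221.5,219.7),T,(341.2,255.8));print("axle end",r)
print("flange top",plane(T,(339,255.8),.06),"flange scene", plane(S,(190+198/6,205+150/6),.06), "axle T",plane(T,(341.2,255.8),.105),"axle S",plane(S,(221.5,219.7),.105))
def st(n):
    s=robot.observe(); print(n,round(s["time"],2),np.round(s["tool_pos"],4),np.round(s["ft_force"],1),round(s["gripper_width"],4))
x,y=.5405,.1755
print(robot.line_to([x,y,.190],vel=.1,guard=8)); st("down")
robot.set_gripper(0.0); st("closed")
robot.line_to([x,y,.20],vel=.03); st("up1")
robot.line_to([x,y,.30],vel=.08); robot.pause(.3); st("up")
a=robot.grab_frame("scene");b=robot.grab_frame("top");cv2.imwrite("pics/s4.png",a);cv2.imwrite("pics/t4.png",b)
c=lambda im,u,v,w,h:cv2.resize(im[v:v+h,u:u+w],None,fx=4,fy=4,interpolation=cv2.INTER_CUBIC)
cv2.imwrite("pics/c4.png",np.hstack([c(a,255,80,90,130),c(b,160,180,100,130)]))
```

```text
axle end (array([ 0.51032492, -0.13746038,  0.104104  ]), np.float64(0.0036594997877190394))
flange top [ 0.50807835 -0.14025387  0.06      ] flange scene [ 0.51341114 -0.13650149  0.06      ] axle T [ 0.5090783  -0.13866685  0.105     ] axle S [ 0.51243603 -0.13678376  0.105     ]
False
down 11.97 [0.5408 0.1755 0.1908] [-0.8 -0.2  0.6] 0.085
closed 12.53 [0.5415 0.1754 0.193 ] [-5.  -2.1 17.2] 0.0292
up1 13.01 [0.5404 0.1755 0.1997] [ 1.4  0.1 -3. ] 0.0293
up 14.71 [0.5404 0.1755 0.2998] [-0.4 -0.2 -3.1] 0.0292
```

View pics/c4.png

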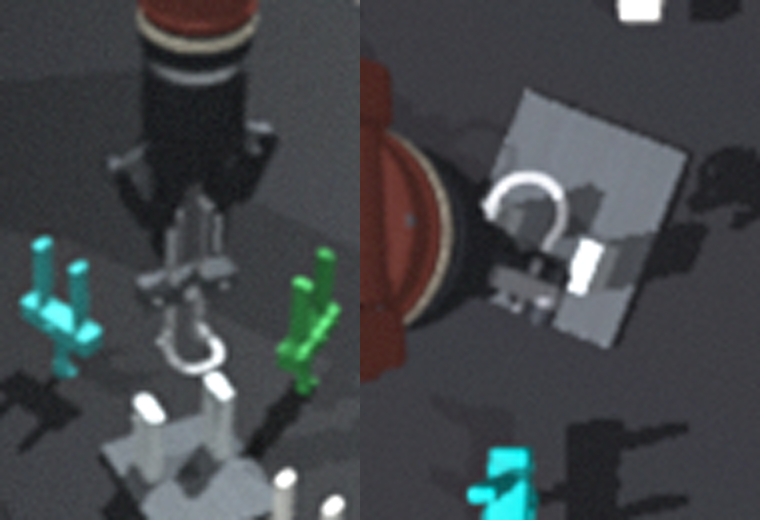

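The squeezed pliers hang from the gripper with the ring on its tips and visibly spread. The wrist carries about 3 N, against an expected 2.4 N. I'll carry them to a hover over the axle with the ring side turned towards both cameras, and measure there relative to the axle.

Run:
```python
from h import *
from plant import robot
def st(n):
    s=robot.observe(); print(n,round(s["time"],2),np.round(s["tool_pos"],4),np.round(s["tcp_rot"],1),np.round(s["ft_force"],1),round(s["gripper_width"],4))
yaw=15; d=.021*np.array([np.cos(np.radians(yaw)),np.sin(np.radians(yaw))])
p=np.array([.5105,-.1385])-d
robot.line_to([.5405,.1755,.32],vel=.1)
O=[180,0,yaw-180]
robot.line_to([p[0],p[1]+.03,.32],vel=.12,rotation=O); st("mid")
robot.line_to([p[0],p[1],.290],vel=.06); robot.pause(.4); st("hover")
a=robot.grab_frame("scene");b=robot.grab_frame("top");cv2.imwrite("pics/s5.png",a);cv2.imwrite("pics/t5.png",b)
c=lambda im,u,v,w,h:cv2.resize(im[v:v+h,u:u+w],None,fx=6,fy=6,interpolation=cv2.INTER_CUBIC)
cv2.imwrite("pics/c5.png",np.hstack([c(a,190,165,66,90),c(b,310,215,66,90)]))
```

```text
mid 17.76 [ 0.4903 -0.1137  0.32  ] [ 180.    0. -165.] [-1.5 -0.9 -2.3] 0.0292
hover 19.02 [ 0.4903 -0.1439  0.2901] [-180.    0. -165.] [-0.4 -0.7 -2.2] 0.0291
```

View pics/c5.png

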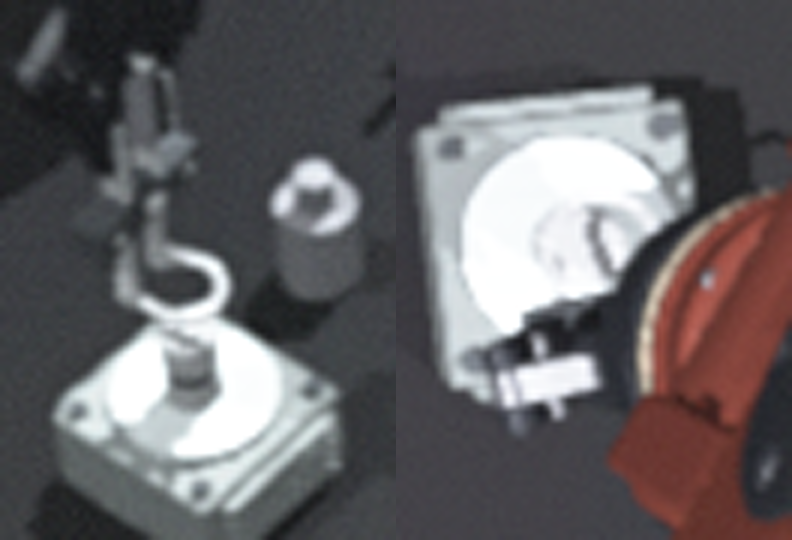

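Run:
```python
import cv2,numpy as np
a=cv2.imread("pics/s5.png");b=cv2.imread("pics/t5.png")
print(b[235:275,320:355].max(2).max())
def c(im,u,v,w,h,lo,hi):
    g=np.clip((im[v:v+h,u:u+w].min(2).astype(float)-lo)/(hi-lo)*255,0,255).astype(np.uint8)
    return cv2.resize(g,None,fx=10,fy=10,interpolation=cv2.INTER_CUBIC)
o=np.hstack([c(a,202,200,38,45,30,230),c(b,324,236,40,45,120,255)])
cv2.imwrite("pics/c6.png",o)
```

```text
255
```

View pics/c6.png

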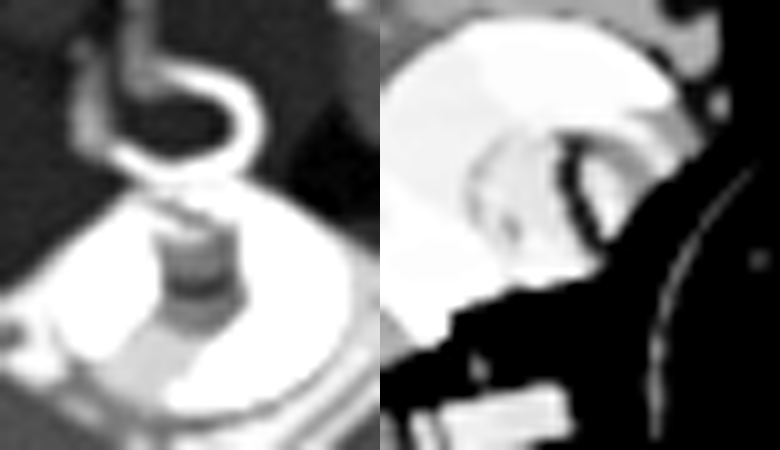

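```bash
cat > fit.py <<'E'
from h import *
from scipy.optimize import least_squares
def circ(c,im,box,th,z):
    x0,y0,x1,y1=box; g=im[y0:y1,x0:x1].min(2).astype(float)
    v,u=np.nonzero(g>th); w=g[v,u]-th
    P=np.array([plane(c,(i+x0,j+y0),z)[:2] for i,j in zip(u,v)])
    r=least_squares(lambda q:(np.hypot(*(P-q[:2]).T)-q[2])*np.sqrt(w)*1e3,[*P.mean(0),.02],loss="soft_l1",f_scale=10).x
    return np.round(r,4),len(P)
E
python3 - <<'E'
from fit import *
from plant import robot
S,T=[robot.get_calibration(n) for n in("scene","top")]
I={k:cv2.imread(f"pics/{k}.png") for k in("s4","t4","s5","t5","s3","t3")}
for z in(.142,.146,.150):
  for th in(110,150): print(z,th,"T",*circ(T,I["t4"],(190,221,214,238),th,z),"S",*circ(S,I["s4"],(297,158,313,175),th,z))
for z in(.132,.136,.140):
  for th in(110,150): print(z,th,"S5",*circ(S,I["s5"],(213,204,231,217),th,z))
print("pred t4 centre if 21mm, yaw-23:",.5404+.0193,.1755-.0082)
print("pred hover",.4903+.0203,-.1439+.0054)
A=[.5105,-.1385,.105];print("axle proj",proj(S,A),proj(T,A)); print("ring proj hover",proj(S,[.5106,-.1385,.136]),proj(T,[.5106,-.1385,.136]))
np.set_printoptions(linewidth=200)
print(I["t4"][220:240,188:216].min(2))
E
```

```text
0.142 110 T [0.5591 0.1669 0.0194] 205 S [0.5563 0.1721 0.0221] 100
0.142 150 T [0.5581 0.1674 0.0197] 91 S [0.5558 0.1708 0.022 ] 54
0.146 110 T [0.5589 0.1661 0.0193] 205 S [0.5592 0.1686 0.022 ] 100
0.146 150 T [0.558  0.1666 0.0196] 91 S [0.5587 0.1673 0.0219] 54
0.15 110 T [0.5588 0.1653 0.0192] 205 S [0.5622 0.1651 0.0219] 100
0.15 150 T [0.5579 0.1658 0.0195] 91 S [0.5617 0.1638 0.0219] 54
0.132 110 S5 [ 0.5049 -0.1347  0.0198] 92
0.132 150 S5 [ 0.5062 -0.1348  0.0193] 56
0.136 110 S5 [ 0.5081 -0.1371  0.0198] 92
0.136 150 S5 [ 0.5094 -0.1372  0.0192] 56
0.14 110 S5 [ 0.5112 -0.1394  0.0197] 92
0.14 150 S5 [ 0.5125 -0.1395  0.0192] 56
pred t4 centre if 21mm, yaw-23: 0.5597 0.16729999999999998
pred hover 0.5106 -0.1385
axle proj (np.float64(220.62771958342765), np.float64(219.67293592776622)) (np.float64(341.11668556086477), np.float64(255.1562189971706))
ring proj hover (np.float64(219.76981165768711), np.float64(212.4163738997745)) (np.float64(343.279723358388), np.float64(255.4109891883985))
[[ 54  51  60  59  60  66 105 121 113 104 104 113 122 120 120 118 120 120 120 120 12
[... 1516 characters left out ...]
  70  73]
 [ 25  30  37  95 160 149 101  87  92 100 108 110  93  74  71  72  69  70  71  66  75 138 164 125  71  53  59  69]
 [ 30  30  27  44  72  83  87  89  95 105 108 107  89  72  72  72  71  73  70  58  84 141 159 114  63  50  54  62]
 [ 26  27  26  25  29  42  63  78  93 108 109  98  78  72  73  69  71  70  70  66 112 154 150 104  60  53  52  54]
 [ 30  30  30  25  26  29  34  43  74 101 110  87  74  71  71  69  70  70  67  90 144 160 131  85  54  54  54  56]
 [ 31  30  30  30  32  27  31  31  49  78  87  78  69  71  71  72  69  66  85 130 156 147 100  62  54  54  70  80]
 [ 27  27  31  32  27  25  22  32  33  43  57  67  65  65  70  74  70  72 119 158 157 126  93  77  79  79  97 136]]
```

Run:
```python
from fit import *
from plant import robot
S,T=[robot.get_calibration(n) for n in("scene","top")]
s3,t3=cv2.imread("pics/s3.png"),cv2.imread("pics/t3.png")
# bolt heads: dark blob centroids near approx px
def dark(im,p,r=4):
    x,y=int(round(p[0])),int(round(p[1])); g=im[y-r:y+r+1,x-r:x+r+1].min(2).astype(float)
    w=np.clip(np.percentile(g,45)-g,0,None); v,u=np.mgrid[-r:r+1,-r:r+1]; return x+(u*w).sum()/w.sum(),y+(v*w).sum()/w.sum()
bt=[dark(t3,(305+(u-396)/6,228+v/6),3) for u,v in[(480,70),(690,47),(717,261),(507,281)]]
bs=[dark(s3,(190+u/6,205+v/6),3) for u,v in[(78,171),(312,151),(203,248)]]
Pt=np.array([plane(T,p,.052) for p in bt]);Ps=np.array([plane(S,p,.052) for p in bs])
print(np.round(Pt,4).tolist(),Pt.mean(0));print(np.round(Ps,4).tolist(),(Ps[0]+Ps[1])/2)
def st(n):
    s=robot.observe(); print(n,round(s["time"],2),np.round(s["tool_pos"],4),np.round(s["ft_force"],1),round(s["gripper_width"],4))
O=[180,0,-100]
robot.line_to([.4903,-.1439,.30],vel=.05)
robot.line_to([.505,-.27,.30],vel=.08,rotation=O); robot.pause(.4); st("meas")
a=robot.grab_frame("scene");b=robot.grab_frame("top");cv2.imwrite("pics/s7.png",a);cv2.imwrite("pics/t7.png",b)
R=[.5085,-.249,.147]; 
def c(im,p,s=10):
    u,v=int(p[0])-20,int(p[1])-25; print(u,v); return cv2.resize(im[v:v+50,u:u+39],None,fx=s,fy=s,interpolation=cv2.INTER_CUBIC)
cv2.imwrite("pics/c7.png",np.hstack([c(a,proj(S,R)),c(b,proj(T,R))]))
```

```text
[[0.5469, -0.0935, 0.052], [0.5561, -0.1765, 0.052], [0.4711, -0.1859, 0.052], [0.4639, -0.1033, 0.052]] [ 0.50949195 -0.13979038  0.052     ]
[[0.4726, -0.1852, 0.052], [0.5486, -0.0852, 0.052], [0.5599, -0.1749, 0.052]] [ 0.51061049 -0.13518058  0.052     ]
meas 21.6 [ 0.505  -0.2699  0.3   ] [-0.5 -0.9 -1.9] 0.0289
169 204
376 231
```

View pics/c7.png

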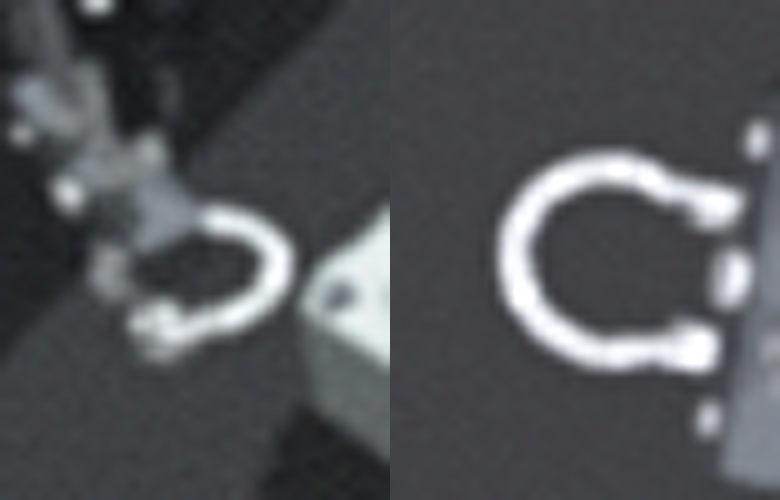

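Both views now show the spread ring clearly over the dark bench. In the top crop it is centred at about (610,260), which is px (398,257); in the scene crop it is at about (215,270), px (190,231). Next I fit circles to it.

Run:
```python
from fit import *
from plant import robot
S,T=[robot.get_calibration(n) for n in("scene","top")]
a,b=cv2.imread("pics/s7.png"),cv2.imread("pics/t7.png")
for z in(.143,.147,.151):
  for th in(110,150): print(z,th,"T",*circ(T,b,(385,243,402,271),th,z),"S",*circ(S,a,(187,222,200,239),th,z))
# axle end & flange in t3: circle fits; flange bright incl. shadow: use boundary points by hand box extents
t3,s3=cv2.imread("pics/t3.png"),cv2.imread("pics/s3.png")
for nm,c,im,pt in(("T",T,t3,(339,255.8)),("S",S,s3,(223,231))):
    e=[]
    ctr=plane(c,pt,.06)
    for t in np.radians(np.arange(0,360,6)):
        rr=np.arange(.036,.049,.0003); 
        px=np.array([proj(c,ctr+np.array([r*np.cos(t),r*np.sin(t),0])) for r in rr],np.float32)
        v=cv2.remap(im.min(2).astype(np.float32),px[None,:,0],px[None,:,1],cv2.INTER_LINEAR)[0]
        d=np.diff(cv2.GaussianBlur(v[None],(9,1),2)[0]); k=d.argmin()
        if -d[k]>1.5 and 0<k<len(d)-1: e.append(ctr[:2]+rr[k]*np.array([np.cos(t),np.sin(t)]))
    e=np.array(e); r=least_squares(lambda q:np.hypot(*(e-q[:2]).T)-q[2],[*ctr[:2],.042],loss="soft_l1",f_scale=.0005).x
    print(nm,"flange",np.round(r,4),len(e))
```

```text
0.143 110 T [ 0.5088 -0.2512  0.0195] 144 S [ 0.5074 -0.2491  0.0202] 85
0.143 150 T [ 0.5088 -0.2512  0.0195] 115 S [ 0.5075 -0.249   0.0199] 57
0.147 110 T [ 0.5089 -0.25    0.0194] 144 S [ 0.5105 -0.251   0.0201] 85
0.147 150 T [ 0.5089 -0.2501  0.0194] 115 S [ 0.5106 -0.2509  0.0198] 57
0.151 110 T [ 0.509  -0.2489  0.0193] 144 S [ 0.5137 -0.2529  0.0201] 85
0.151 150 T [ 0.509  -0.2489  0.0193] 115 S [ 0.5138 -0.2528  0.0197] 57
T flange [ 0.5092 -0.1388  0.042 ] 60
S flange [ 0.5108 -0.1366  0.0433] 45
```

The top view gives the flange at (0.5092, -0.1388) with r 42.0 mm, exactly as specified. It puts the ring at (+0.0039, +0.0199) from the TCP, 20.3 mm along the pliers' x, the same as in the earlier view. The scene view disagrees by about 1–2 mm, so I'll descend with a guard.

Run:
```python
from fit import *
from plant import robot
def st(n):
    s=robot.observe(); print(n,round(s["time"],2),np.round(s["tool_pos"],4),np.round(s["ft_force"],2),np.round(s["torque"],2),round(s["gripper_width"],4)); return s
x,y=.5057,-.1585
robot.line_to([x,y,.30],vel=.08); robot.line_to([x,y,.275],vel=.04); robot.pause(.4); st("above")
for z in(.262,.253,.244,.235):
    h=robot.line_to([x,y,z],vel=.03,guard=3); st(z)
    if h: print("contact");break
robot.pause(.5); st("end")
a=robot.grab_frame("scene");b=robot.grab_frame("top");cv2.imwrite("pics/s8.png",a);cv2.imwrite("pics/t8.png",b)
c=lambda im,u,v:cv2.resize(im[v:v+50,u:u+39],None,fx=10,fy=10,interpolation=cv2.INTER_CUBIC)
cv2.imwrite("pics/c8.png",np.hstack([c(a,203,198),c(b,322,234)]))
```

```text
above 24.42 [ 0.5057 -0.1585  0.2751] [ 0.29 -0.21 -1.74] [ 0.08 -0.    0.01] 0.029
0.262 25.0 [ 0.5056 -0.1585  0.2619] [ 0.7  -0.04 -1.52] [-0.04 -0.01 -0.01] 0.0292
0.253 25.45 [ 0.5056 -0.1584  0.2528] [ 0.86  0.5  -1.43] [ 0.   -0.02 -0.01] 0.0295
0.244 25.9 [ 0.5056 -0.1584  0.2438] [-0.25  0.68 -1.83] [-0.05  0.01 -0.  ] 0.0292
0.235 26.35 [ 0.5056 -0.1584  0.2347] [-0.14 -0.57 -2.71] [-0.04 -0.02 -0.05] 0.0292
end 26.85 [ 0.5057 -0.1585  0.235 ] [-0.7   0.57 -2.32] [ 0.02 -0.02  0.05] 0.0292
```

View pics/c8.png

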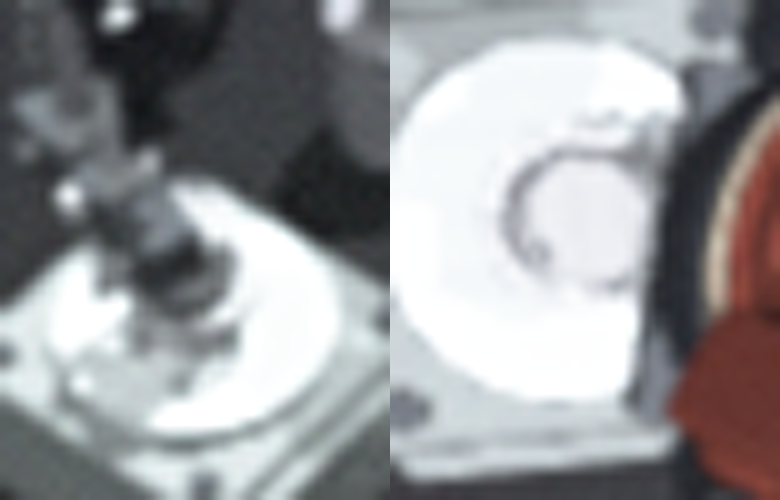

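The ring went down over the axle with no change in force. The white ring on the white flange hides the small gap, so I'll check the centring with gentle force-averaged probes: both ways sideways, and the far side along the pliers' x.

```bash
cat > probe.py <<'E'
from fit import *
from plant import robot
def F(n=10):
    f=[]
    for _ in range(n): robot.pause(.02); f.append(robot.observe()["ft_force"])
    return np.mean(f,0)
ex=np.array([np.cos(np.radians(80)),np.sin(np.radians(80)),0]); ey=np.array([-ex[1],ex[0],0])
def probe(c,d,smax,lim=1.2):
    f0=F(); out=[]; s=0.001
    while s<=smax+1e-6:
        robot.line_to(c+d*s,vel=.015); df=(F()-f0); k=-df@d; out.append((round(s*1e3,2),round(k,2)))
        if k>lim: break
        s+=.0005
    robot.line_to(c,vel=.02); return out
E
python3 - <<'E'
from probe import *
c=np.array([.5057,-.1585,.235])
print("+y",probe(c,ey,.0035)); print("-y",probe(c,-ey,.0035)); print("t",robot.observe()["time"])
E
```

```text
+y [(1.0, np.float64(-0.16)), (1.5, np.float64(-0.09)), (2.0, np.float64(-0.02)), (2.5, np.float64(-0.12)), (3.0, np.float64(-0.09)), (3.5, np.float64(-0.32))]
-y [(1.0, np.float64(-0.36)), (1.5, np.float64(-0.24)), (2.0, np.float64(0.02)), (2.5, np.float64(-0.14)), (3.0, np.float64(0.19)), (3.5, np.float64(-0.36))]
t 32.9333
```

No contact at ±3.5 mm, so the sideways offset is under about 1 mm: clearance is 4.5 mm at the groove and only 2.5 mm outside it. This also confirms the groove height. Now along the pliers' x.

Run:
```python
from probe import *
c=np.array([.5057,-.1585,.235])
print("-x",probe(c,-ex,.005)); print("+x",probe(c,ex,.003)); print("t",robot.observe()["time"],F())
```

```text
-x [(1.0, np.float64(0.14)), (1.5, np.float64(0.01)), (2.0, np.float64(0.0)), (2.5, np.float64(0.03)), (3.0, np.float64(0.03)), (3.5, np.float64(0.24)), (4.0, np.float64(0.15)), (4.5, np.float64(0.64)), (5.0, np.float64(2.74))]
+x [(1.0, np.float64(0.17)), (1.5, np.float64(0.02)), (2.0, np.float64(0.04)), (2.5, np.float64(0.07)), (3.0, np.float64(0.21))]
t 39.8 [ 0.03144151  0.05256746 -2.38537476]
```

The far side touches at about 4.4 mm, against 4.5 mm if centred, so the ring is centred along x too. One last look at the whole scene.

Run:
```python
from probe import *
a=robot.grab_frame("scene");b=robot.grab_frame("top")
cv2.imwrite("pics/c9.png",np.hstack([cv2.resize(a[120:300,180:380],(400,360)),cv2.resize(b[100:320,180:424],(400,360))]))
s=robot.observe();print(s["time"],s["tool_pos"],s["gripper_width"])
```

```text
40.0667 [ 0.50569982 -0.1584796   0.23499438] 0.028953417487037354
```

View pics/c9.png

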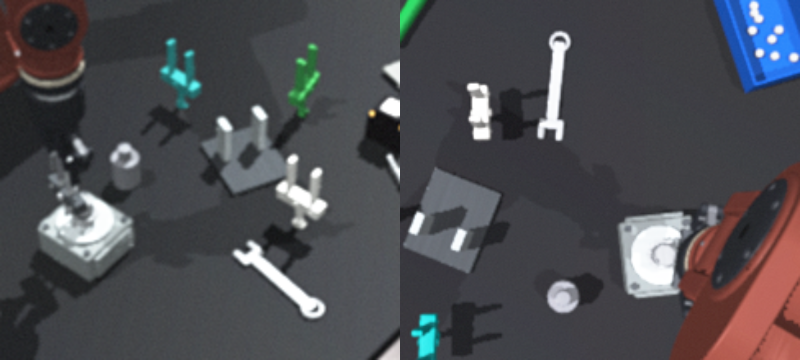

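The cap stands upright on the bench, the stand is empty, and the spanner and look-alikes look unmoved. The pliers are held over the axle, so I'm handing in.

```bash
python3 -c "
from plant import robot
print(robot.job_done())"
```

```text
the job is handed in; nothing more can be done
None
```

I handed the job in at about 40 s of the 58 s, with the arm holding the spread snap ring round the axle at groove height. I lifted the dust cap off and stood it upright on the bench. I then took the grey pliers out of the stand by the handles, squeezed them to spread the ring and lowered it over the axle without contact.

**Last checks**
- **Sideways centring:** there was no contact when probing 3.5 mm to either side, so the offset is under about 1 mm.
- **Centring along the pliers:** the far side of the ring touched at about 4.4 mm, against 4.5 mm expected if centred.
- **Resting force:** the sideways force was about 0, with only the pliers' weight on the wrist.
- **Grip:** the finger reading held steady at 29 mm from squeeze to hand-in. It reads 2–4 mm low: 19.6 mm on the 22 mm knob, and 33 mm is expected with the handles at the stop.

**Disagreements and limits**
- **Camera mismatch:** the scene camera disagreed with the top camera by 1–3 mm on the axle and ring positions. I relied mostly on the top view, and the contact probing then confirmed the position.
- **Ring visibility:** in the last pictures the pale ring against the pale flange was too faint to judge the gap by eye.
- **Ring height:** this comes from the grasp geometry and the two-view measurement, to about 2 mm. The probe distances fit it being in the groove, but I did not probe up and down.

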